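# Square a curing flask against the bench fence

### The job

Without gripping or lifting it, push the heavy brass flask with your fingertips, nudging it near its corners to walk it round on the bench, until its flat back faces the fence squarely while it still stands clear of the fence. Then push it on until the flat back sits flush against the fence along its whole width, neither end sticking out past the fence, and leave it there. Do not move the models, jars and tools standing about.

Things in the scene. Friction and masses are not known exactly. Their poses are not given: they have to be found in the camera images.
- flask: heavy brass casting (0.55-0.85 kg), 92 deep (x) x 100 wide (y) x 45 mm high, dark seam at half height; too wide to grip. Origin: centre of underside, z up. Flat back: the whole face at x=+46 mm. Front at x=-46 mm, flat for y=-34..34; front corners cut off at 45 deg (from x=-30 on the sides y=+-50). Weight central. Dry friction, 4 to 14 N to slide; stops at once when not pushed
- back_left (a point): foot of the flask's flat back at its +y end (flask frame x 46, y 50, z 0 mm)
- back_right (a point): foot of the flask's flat back at its -y end (flask frame x 46, y -50, z 0 mm)
- back_mid (a point): foot of the flask's flat back at its middle (flask frame x 46, y 0, z 0 mm). At the start the flask stands between fence and robot, its centre 0.145 to 0.17 m in front of the fence's face, turned 37 to 75 degrees anticlockwise (seen from above) away from facing the fence
- fence: aluminium bar 160 long (its y), 30 high, 14 mm thick, bolted down with a foot behind. Origin on the bench at the middle of its working face, the plane x=0, which looks along -x to the robot; x points away from the robot within 20 deg. Flask flush: its x axis along the fence's x axis, its back at fence x=0
- model_a: bystander, loose, origin at the centre of its underside: white plaster jaw model with a tooth arch, base 45 x 56 mm, 34 mm high, beside the fence's left end
- model_b: bystander, loose, origin at the centre of its underside: plaster jaw model on a reddish base, 45 x 56 mm, 34 mm high, to the right of the flask
- jar: bystander, loose, origin at the centre of its underside: small jar, 40 mm diameter, 55 mm high
- vial: bystander, loose, origin at the centre of its underside: brown vial, 28 mm diameter, 60 mm high
- beaker: bystander, loose, origin at the centre of its underside: open glass cup, 66 mm rim diameter, 75 mm high
- wax_knife: bystander, loose, origin at the centre of its underside: plaster spatula with a wide steel blade and a wooden handle, 150 mm long, lying along its x axis; origin near its middle
- pumice: bystander, loose, origin at the centre of its underside: reddish rubbing stone 60 x 35 x 20 mm
Not all that is in view belongs to the job. There is more than one size of the fence; the one meant has the size given above.

How it is judged:
By the outcome, as a careful person would: the job done as asked, in the order asked, and still so for the second after the job is handed in, with the robot touching nothing.
It also fails if it takes over 58 s, if anything falls off the work surface, if the arm or the gripper's body presses on something with over 40 N, if the wrist force passes 120 N, or if a joint passes its speed limit or range.

### The arm

A 7-joint arm with a two-finger parallel gripper is mounted at the origin on the work surface. World frame = base frame: x ahead of the robot, y to its left, z up, the work surface at z = 0. Lengths are in m, angles in rad, forces in N, time in s.
With the tool pointing down it reaches from about 0.35 to 0.9 m from the base axis. Payload 7.2 kg.
Tool frame: the origin (TCP) lies at the very end of the fingers, on their centre line; the grasp point (between the pads) lies r.tcp_to_grasp behind it (r.tcp_to_grasp is the distance from the TCP to the grasp point, in m); z points along the fingers, y is the direction in which the jaws open and shut (so a half turn about z gives the same grasp; the last joint's range is limited). The gripper opens to 85 mm and grips with 20 to 120 N. Pads are 22 mm wide; open, the fingers measure 114 mm over their backs; the gripper's body (76 mm by 85 mm) begins 54 mm behind the grasp point. The pads swing forward as they close: fully open they stand 13 mm farther back than shut.
Start: joints at [-1.211, 0.411, -0.013, 1.596, 0.006, 1.134, -0.082], TCP at [0.259, 0.569, 0.231] pointing down, gripper open.
Joint ranges: [-2.95, 2.95], [-0.29, 1.99], [-1.47, 1.44], [0.14, 2.54], [-1.03, 4.17], [0.13, 1.85], [-2.86, 2.86]. Speed limits (rad/s): [2.39, 2.39, 3.01, 3.01, 3.14, 3.14, 3.14].

### API

Orientations are given as a unit quaternion [w, x, y, z].
In Python, from station import status, imaging, ticket, look_for, r gives the robot as it stands.
- The arm moves only by the tool carry_out, never from a script. Its argument "series" is text: rows parted by semicolons, each of 7 numbers parted by spaces: the shift along the world's x, y, z in m, then the turn, a rotation vector about the world's x, y, z in degrees, then the closure in counts, from 0 (fully open) to 255 (shut). In form: tx ty tz wx wy wz hand; .... A call has 1 to 12 rows; each row is the pose to reach, as a shift and turn from the pose commanded when the call began; what a row does not reach only later rows make up. A row lasts 1/8 s, in which the tool goes at most 62.5 mm and 10.7 degrees, less where a joint would pass 70% of its speed; a pose out of reach is approached as far as the arm can. A call with a gripper value outside its range is refused whole. The fingers move at their own pace and stop on an object; "newtons" is the grip in N (left out, the last holds). Time passes only in rows, so rows that repeat a pose let the fingers close. It gives the time, the measured TCP pose, the force and the opening at its end, in the units of the state.
- status.sense(): the state, without advancing time (a new reading comes with each control period).
- imaging.camera(name): name is "scene" or "top" or "wrist"; returns (picture, depth): 480x640x3 uint8, red, green, blue; 480x640 float32, m along the optical axis (not along the pixel's ray), 0 where there is no reading.
- imaging.calibration(name): a dict with "camera_matrix" (3x3 intrinsics, pixels), "xyz" and "orientation" of the camera in the world. Camera axes: x right, y down, z forward; pixel columns grow to the right and rows downward; lengths in m; the calibration is good to about 2 mm. A picture is of the moment at which its call begins: read the wrist's pose just before it. calibration takes no time and is no camera call; for the wrist camera it gives the pose at the moment of the call.
- ticket.hand_in(): hands the job in, once; it reports no verdict.
Trained networks look in the newest picture that a camera, given by its name, has taken for a name from the list of things; names that differ only in an ending like _2 or _b are one class to them, and where a whole thing is asked for, a point or a joint stands for the part that bears it (a point fixed in the world has none). Each returns a list of dicts, best first, with "score" (0 to 1); they miss things now and then, are a little off and sometimes report something else, mostly with a low value. They report only what shows in the picture. A call takes as long as a camera call. They do not tell look-alikes from the thing itself.
- look_for(camera, name): "box" ([left, top, width, height] in pixels, round what is visible of it).
The state is a dict: "t": time; "joints": joint angles; "qvel": joint speeds; "tau": joint torques, N m; "eef_pos": TCP position; "orientation": TCP orientation; "wrist_force": force on the tool from outside, world axes, zero at the start; "wrist_torque": the same for the moment, N m; "finger_gap": finger opening in m.
Only numpy, scipy, OpenCV 4.12 (cv2) and the standard library are available. Lean on these libraries where they do the work, as an engineer would, in place of code of your own. Each camera call takes 0.05 s, during which the arm holds its last target.

## Working session

There is one attempt and no reset: what is moved stays moved. The work goes in short steps, Python scripts to look and compute and a tool call to move; the robot and the scene stay as the last step left them, time stands still between calls to the robot, and variables do not carry over. Pictures are saved under pics/ and viewed, and the job is handed in when it is done.

Besides the shell and the picture viewer there is one more tool, called after "Emit:" as name(argument=value, ...) on one line, values as JSON. carry_out: Moves the arm, as the interface text tells. Its arguments: {"type":"object","properties":{"series":{"type":"string"},"newtons":{"type":"number"}},"required":["series"]}

```bash
ls; mkdir -p pics; cat > h.py <<'E'
import numpy as np, cv2
from scipy.spatial.transform import Rotation as R
from station import status, imaging, ticket, look_for, r
def rot(q): return R.from_quat([q[1],q[2],q[3],q[0]]).as_matrix()
def snap(n,f):
    c=imaging.calibration(n); p,d=imaging.camera(n)
    cv2.imwrite(f'pics/{f}.png',p[:,:,::-1]); np.savez(f'pics/{f}.npz',p=p,d=d,K=c['camera_matrix'],x=c['xyz'],q=c['orientation'])
    return p,d,c
def cloud(d,c):
    K=np.array(c['camera_matrix']); v,u=np.mgrid[:480,:640]
    P=np.stack([(u-K[0,2])/K[0,0]*d,(v-K[1,2])/K[1,1]*d,d],-1)
    W=P@rot(c['orientation']).T+np.array(c['xyz']); W[d<=0]=np.nan
    return W
E
python3 - <<'E'
from h import *
s=status.sense();print({k:np.round(v,3) for k,v in s.items()}, r.tcp_to_grasp)
for n in ['top','scene']:
    p,d,c=snap(n,n+'0');print(n,c)
    for t in ['flask','fence','model_a','jar','vial','beaker','wax_knife','pumice'] if n=='top' else []:
        print(t,[(np.round(o['box']).astype(int).tolist(),round(o['score'],2)) for o in look_for(n,t)])
E
```

```text
pics
{'t': np.float64(0.0), 'joints': array([-1.211,  0.412, -0.013,  1.597,  0.006,  1.134, -0.082]), 'qvel': array([-0.001,  0.001, -0.001,  0.001, -0.   ,  0.   ,  0.001]), 'tau': array([-0.0000e+00, -6.0061e+01,  6.8200e-01, -2.9941e+01,  1.4000e-02,
        1.1000e-02, -0.0000e+00]), 'eef_pos': array([0.259, 0.568, 0.23 ]), 'orientation': array([-0.   ,  0.212,  0.977, -0.001]), 'wrist_force': array([ 0.419, -1.003, -0.182]), 'wrist_torque': array([-0.053,  0.027,  0.004]), 'finger_gap': np.float64(0.086)} 0.0187
top {'camera_matrix': array([[486.97875631,   0.        , 318.10686442],
       [  0.        , 486.97875631, 241.83244357],
       [  0.        ,   0.        ,   1.        ]]), 'xyz': array([0.42339515, 0.04324332, 1.09367075]), 'orientation': array([-0.01713966,  0.71554617, -0.69759301,  0.03261762])}
flask []
fence [([147, 149, 56, 32], 0.97), ([382, 318, 88, 59], 0.78), ([294, 142, 72, 30], 0.77)]
model_a [([389, 170, 29, 36], 0.8), ([232, 155, 28, 22], 0.58)]
jar [([378, 138, 24, 22], 0.66)]
vial []
beaker [([213, 238, 34, 30], 0.59)]
wax_knife [([424, 188, 33, 69], 0.91), ([278, 145, 11, 14], 0.39)]
pumice [([237, 180, 18, 31], 0.66), ([389, 169, 27, 34], 0.48)]
scene {'camera_matrix': array([[481.4052891 ,   0.        , 324.27513755],
       [  0.        , 481.4052891 , 237.29056932],
       [  0.        ,   0.        ,   1.        ]]), 'xyz': array([0.82570988, 0.6035674 , 0.67346866]), 'orientation': array([-0.09740729,  0.22093101,  0.89047521, -0.38568798])}
```

View pics/top0.png

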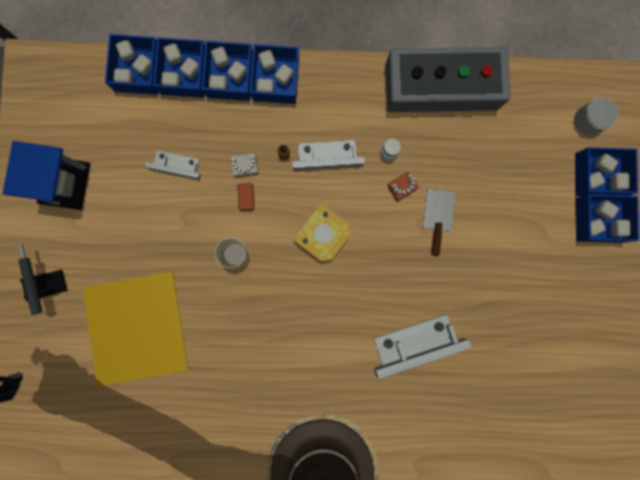

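View pics/scene0.png

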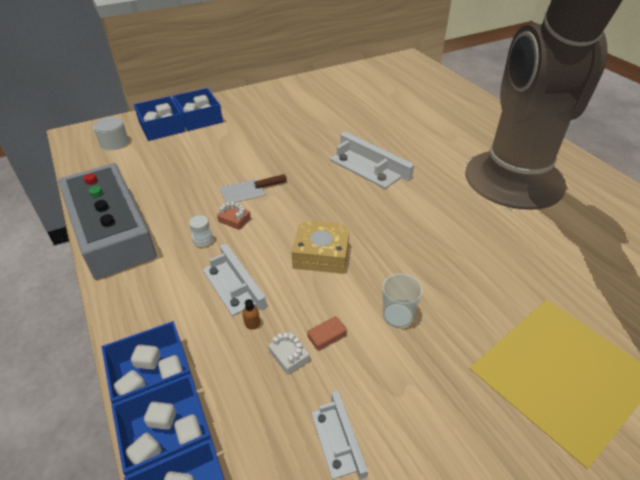

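```bash
python3 - <<'E'
from h import *
z=np.load('pics/top0.npz');c=dict(camera_matrix=z['K'],xyz=z['x'],orientation=z['q'])
W=cloud(z['d'],c)
# rectified top map: 1px = 1mm? region x .3...9,y -.35...45
X0,X1,Y0,Y1=.3,.8,-.3,.4
S=1100
img=np.zeros((int((X1-X0)*S),int((Y1-Y0)*S),3),np.uint8)
K=c['camera_matrix'];Rm=rot(c['orientation'])
# homography of plane z=0.03
def proj(p): q=(p-c['xyz'])@Rm; return np.stack([q[...,0]/q[...,2]*K[0,0]+K[0,2],q[...,1]/q[...,2]*K[1,1]+K[1,2]],-1)
h,w=img.shape[:2]
v,u=np.mgrid[:h,:w]
P=np.stack([X1-v/S,Y1-u/S,0*u+.03],-1);m=proj(P).astype(np.float32)
o=cv2.remap(z['p'],m,None,cv2.INTER_LINEAR)[:,:,::-1].copy()
for i in range(int(X0*10)+1,int(X1*10)+1): cv2.putText(o,f'x{i/10}',(0,int((X1-i/10)*S)),0,.4,(0,0,255)); cv2.line(o,(0,int((X1-i/10)*S)),(w,int((X1-i/10)*S)),(0,0,255),1)
for i in range(-2,4): cv2.line(o,(int((Y1-i/10)*S),0),(int((Y1-i/10)*S),h),(0,255,0),1);cv2.putText(o,f'y{i/10}',(int((Y1-i/10)*S),h-5),0,.4,(0,0,255))
cv2.imwrite('pics/rect0.png',o)
# height map
Z=W[...,2]; hh=np.clip(Z/.1*255,0,255); hh=np.nan_to_num(hh).astype(np.uint8)
cv2.imwrite('pics/height0.png',cv2.applyColorMap(hh,cv2.COLORMAP_JET))
E
```

```text
(no output)
```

View pics/rect0.png

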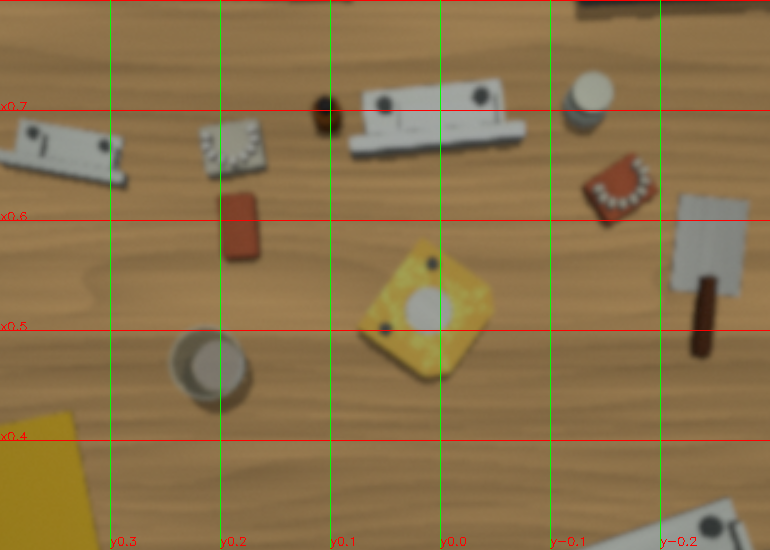

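View pics/height0.png

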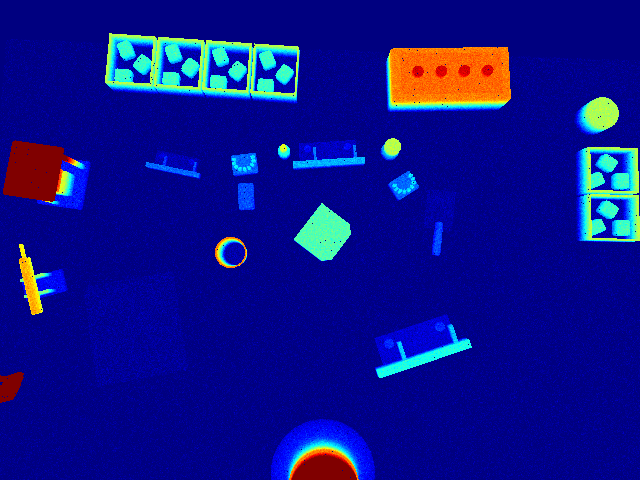

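The middle fence (rectified y 0.085 to -0.075) has the stated 160 mm length. The flask's cut corners point lower right, so its back faces upper left. Next I fit both poses from the depth cloud.

```bash
cat >> h.py <<'E'
from scipy.optimize import minimize
FP=np.array([[46,50],[46,-50],[-30,-50],[-46,-34],[-46,34],[-30,50]])/1000.
def rectmask(W,zlo,zhi,xr,yr):
    return (W[...,2]>zlo)&(W[...,2]<zhi)&(W[...,0]>xr[0])&(W[...,0]<xr[1])&(W[...,1]>yr[0])&(W[...,1]<yr[1])
def fitflask(d,c,x0,xr=(.4,.75),yr=(-.12,.13),zr=(.037,.055)):
    W=cloud(d,c); m=rectmask(W,zr[0],zr[1],xr,yr).astype(np.uint8)
    n,l,st,ce=cv2.connectedComponentsWithStats(m)
    l=(l==1+np.argmax(st[1:,4]))
    zt=np.median(W[l][:,2])
    # polygon projected, soft IoU on pixel mask via rays at plane zt
    K=np.array(c['camera_matrix']);Rm=rot(c['orientation'])
    v,u=np.mgrid[:480,:640]; ray=np.stack([(u-K[0,2])/K[0,0],(v-K[1,2])/K[1,1],np.ones(u.shape)],-1)@Rm.T
    t=(zt-c['xyz'][2])/ray[...,2]; Q=(ray*t[...,None]+c['xyz'])[...,:2]
    sel=(np.hypot(Q[...,0]-np.nanmean(W[l][:,0]),Q[...,1]-np.nanmean(W[l][:,1]))<.12)
    q=Q[sel]; y=l[sel].astype(float); s=.0012
    E=[(FP[i],FP[(i+1)%6]) for i in range(6)]
    def cost(p):
        a=p[2];b=(q-p[:2])@np.array([[np.cos(a),-np.sin(a)],[np.sin(a),np.cos(a)]])
        D=1e9*np.ones(len(b))
        for A,B in E:
            e=(B-A)/np.linalg.norm(B-A); D=np.minimum(D,(b[:,0]-A[0])*e[1]-(b[:,1]-A[1])*e[0])
        return np.mean((1/(1+np.exp(np.clip(-D/s,-40,40)))-y)**2)
    best=None
    for a in [x0[2]]+[x0[2]+k for k in(-.3,.3)]:
        o=minimize(cost,[x0[0],x0[1],a],method='Nelder-Mead',options=dict(xatol=1e-5,fatol=1e-9,initial_simplex=[[x0[0],x0[1],a],[x0[0]+.01,x0[1],a],[x0[0],x0[1]+.01,a],[x0[0],x0[1],a+.1]]))
        if best is None or o.fun<best.fun: best=o
    return best.x,best.fun,zt,l.sum()
E
cat > fence.py <<'E'
from h import *
z=np.load('pics/top0.npz');c=dict(camera_matrix=z['K'],xyz=z['x'],orientation=z['q'])
for a in np.radians([30,50,75,-40,140]):
    p,f,zt,n=fitflask(z['d'],c,[.515,.01,a]); print(np.round(p,4),np.degrees(p[2]),f,zt,n)
W=cloud(z['d'],c)
m=rectmask(W,.022,.036,(.63,.75),(-.1,.095)); P=W[m]
print(len(P),np.median(P[:,2]))
rc=cv2.minAreaRect(P[:,:2].astype(np.float32)*1000);print(rc,cv2.boxPoints(rc))
q=P[:,:2]
# front edge: per y-bin min x
b=np.digitize(q[:,1],np.arange(-.1,.1,.008)); pts=np.array([[np.median(q[b==i,1]),np.percentile(q[b==i,0],2)] for i in np.unique(b) if (b==i).sum()>4])
print(np.round(pts,4)); k=np.polyfit(pts[:,1-1],pts[:,1],1);print(k,np.degrees(np.arctan(k[0])))
for nm,xr,yr in [('model_a',(.62,.71),(.15,.24)),('vial',(.67,.74),(.09,.13)),('pumice',(.56,.63),(.16,.21)),('beaker',(.4,.52),(.16,.27)),('model_b',(.58,.67),(-.2,-.12)),('jar',(.67,.75),(-.17,-.1))]:
    m=rectmask(W,.012,.09,xr,yr);P=W[m];print(nm,np.round(P.min(0),3),np.round(P.max(0),3))
E
python3 fence.py
```

```text
[0.5159 0.0087 0.9433] 54.049522696702894 0.0045022719682575665 0.045621256293803314 1908
[0.5159 0.0087 0.9433] 54.04956828200408 0.004502271941737197 0.045621256293803314 1908
[0.5159 0.0087 0.9433] 54.04972625667135 0.004502271939622188 0.045621256293803314 1908
[ 0.5157  0.0097 -0.7148] -40.953935073719066 0.0225813160292707 0.045621256293803314 1908
[0.517  0.0089 2.609 ] 149.4831422996014 0.022378946037725004 0.045621256293803314 1908
568 0.029775730955275304
((691.2005004882812, 9.320198059082031), (44.84170913696289, 170.60301208496094), 4.874582767486572) [[661.61224  92.40796]
 [676.1092  -77.57799]
 [720.78876 -73.76756]
 [706.2918   96.21838]]
[[-0.0766  0.6783]
 [-0.0719  0.6773]
 [-0.0644  0.6764]
 [-0.0555  0.6762]
 [-0.0477  0.675 ]
 [-0.04    0.6744]
 [-0.032   0.6736]
 [-0.0235  0.6723]
 [-0.0165  0.6718]
 [-0.0078  0.6718]
 [-0.      0.6702]
 [ 0.0078  0.669 ]
 [ 0.0165  0.6689]
 [ 0.0252  0.6678]
 [ 0.0327  0.6682]
 [ 0.0388  0.6663]
 [ 0.0476  0.6656]
 [ 0.0562  0.6649]
 [ 0.0641  0.6644]
 [ 0.0718  0.6641]
 [ 0.0785  0.663 ]
 [ 0.0902  0.6935]]
[-0.04767124  0.67169891] -2.7292948081400623
model_a [0.62  0.159 0.012] [0.695 0.219 0.041]
vial [0.685 0.09  0.013] [0.71  0.115 0.064]
pumice [0.568 0.165 0.014] [0.627 0.202 0.027]
beaker [0.438 0.173 0.012] [0.501 0.236 0.081]
model_b [ 0.6   -0.199  0.012] [ 0.664 -0.133  0.041]
jar [ 0.69  -0.154  0.013] [ 0.728 -0.115  0.06 ]
```

```bash
cat > f2.py <<'E'
from h import *
from numpy import *
z=load('pics/top0.npz');c=dict(camera_matrix=z['K'],xyz=z['x'],orientation=z['q'])
W=cloud(z['d'],c)
for zlo in (.010,.018,.024):
    m=rectmask(W,zlo,.036,(.63,.69),(-.075,.08));q=W[m][:,:2]
    b=digitize(q[:,1],arange(-.076,.08,.004)); pts=array([[median(q[b==i,1]),percentile(q[b==i,0],5)] for i in unique(b)])
    k=polyfit(pts[:,0],pts[:,1],1); res=pts[:,1]-polyval(k,pts[:,0]);print(zlo,k,degrees(arctan(-k[0])),std(res))
th=arctan(-k[0]); ex=array([cos(th),sin(th)]);ey=array([-sin(th),cos(th)])
m=rectmask(W,.024,.036,(.63,.70),(-.12,.1));q=W[m][:,:2]
fx=(q-array([k[1],0]))@ex; fy=(q-array([k[1],0]))@ey
s=fx<.013; print('fx',percentile(fx,[0,2,50,98]),'y ends',sort(fy[s])[:6],sort(fy[s])[-6:])
E
python3 f2.py
```

```text
0.01 [-0.09603134  0.67051234] 5.4853694145523635 0.00030384425016178186
0.018 [-0.09459534  0.67077833] 5.403833698736656 0.0005013962007561302
0.024 [-0.09365023  0.67110729] 5.350158386287794 0.0005998128760401579
fx [-0.00156137 -0.00082298  0.00613625  0.02635551] y ends [-0.07780668 -0.07771933 -0.07764221 -0.07733436 -0.07731338 -0.07719746] [0.08012122 0.08023483 0.08040365 0.08053378 0.08077189 0.08087023]
```

Emit:
carry_out(series="0.023 -0.053 0 0 0 7.5 255; 0.046 -0.106 0 0 0 15 255; 0.069 -0.159 0 0 0 22.5 255; 0.092 -0.212 0 0 0 30 255; 0.115 -0.265 0 0 0 30 255; 0.138 -0.318 0 0 0 30 255; 0.161 -0.371 0 0 0 30 255; 0.184 -0.424 0 0 0 30 255; 0.209 -0.476 0 0 0 30 255; 0.209 -0.476 -0.06 0 0 30 255; 0.209 -0.476 -0.12 0 0 30 255; 0.209 -0.476 -0.17 0 0 30 255")

```text
t: 2.0
eef_pos: [0.4681, 0.0925, 0.0597]
orientation: [0.0, -0.048, 0.999, 0.0]
wrist_force: [0.9, -0.1, -0.5]
finger_gap: 0.0001
```

```bash
python3 - <<'E'
from h import *
s=status.sense();print(s['t'],np.round(s['eef_pos'],4),R.from_matrix(rot(s['orientation'])).as_matrix().round(3)[:,1],s['wrist_force'].round(2),s['finger_gap'])
snap('wrist','w1');snap('scene','s1');p,d,c=snap('top','t1');print(fitflask(d,c,[.516,.009,.94]))
E
```

```text
2.0 [0.4681 0.0925 0.0597] [-0.095  0.995  0.   ] [ 0.9  -0.1  -0.53] 7.695467042879153e-05
(array([0.51639253, 0.00696516, 0.96511522]), np.float64(0.03578262283209702), np.float64(0.04549112529785215), np.int64(1552))
```

View pics/t1.png

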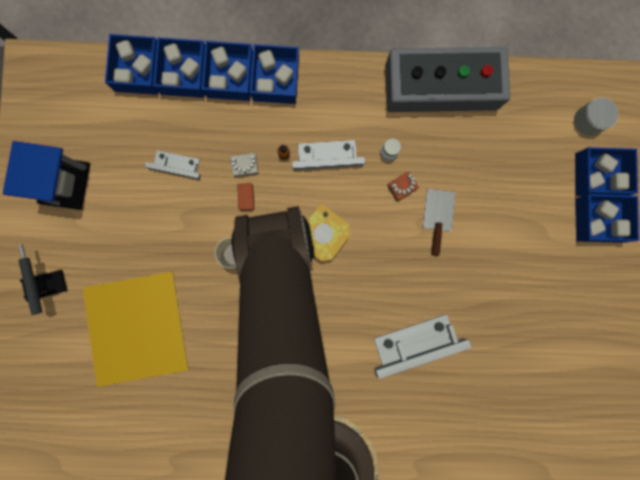

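View pics/w1.png

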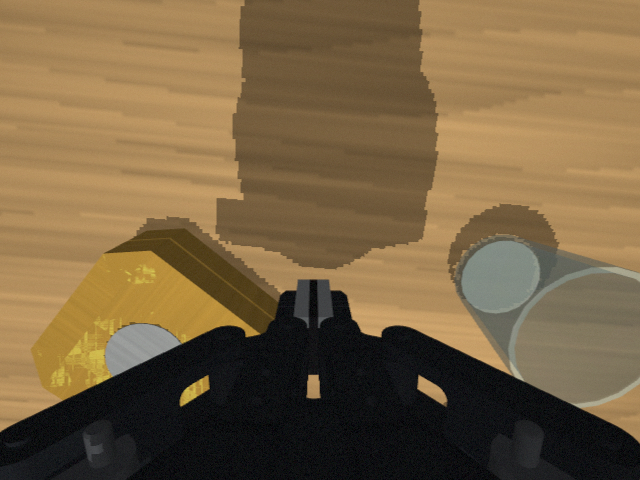

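View pics/s1.png

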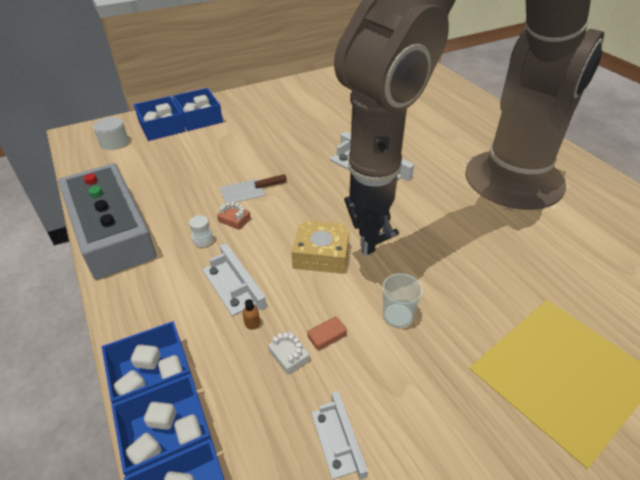

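```bash
python3 - <<'E'
from h import *
s=status.sense();T=s['eef_pos'];Rt=rot(s['orientation'])
for n in ['s1','t1','w1']:
    z=np.load(f'pics/{n}.npz');c=dict(camera_matrix=z['K'],xyz=z['x'],orientation=z['q'])
    W=cloud(z['d'],c).reshape(-1,3);W=W[np.isfinite(W[:,0])]
    L=(W-T)@Rt
    ok=(abs(L[:,0])<.08)&(abs(L[:,1])<.1)&(L[:,2]<.005)&(W[:,2]>.055)
    L=L[ok]
    for a in range(0,140,15):
        q=L[(-L[:,2]*1000>=a-5)&(-L[:,2]*1000<a+10)]
        if len(q)>3:print(n,a,len(q),np.round(q.min(0)*1000),np.round(q.max(0)*1000))
E
```

```text
s1 0 197 [-30. -12. -10.] [ 13. 100.   5.]
s1 15 205 [-41. -11. -25.] [ 16. 100. -10.]
s1 30 54 [-11.  -9. -40.] [ -2.  25. -25.]
s1 45 193 [-12. -36. -55.] [ 13.  41. -40.]
s1 60 211 [-16. -51. -70.] [ 17.  50. -55.]
s1 75 278 [-16. -59. -85.] [ 14.  63. -70.]
s1 90 371 [ -19.  -60. -100.] [ 14.  63. -85.]
s1 105 200 [ -19.  -17. -115.] [  10.   45. -100.]
s1 120 150 [ -36.  -18. -130.] [  29.   40. -115.]
s1 135 337 [ -37.  -21. -145.] [  25.   40. -130.]
t1 90 14 [ -9. -63. -95.] [ 14. -59. -85.]
w1 0 2452 [-40. -13. -10.] [ 17. 100.   5.]
w1 15 2886 [-39. -14. -25.] [ 18. 100. -10.]
w1 30 1529 [-12. -17. -40.] [ 11.  15. -25.]
w1 45 5475 [-13. -38. -55.] [ 14.  37. -40.]
w1 60 11731 [-10. -50. -70.] [ 17.  49. -55.]
w1 75 23096 [ -8. -63. -85.] [ 18.  61. -70.]
w1 90 29288 [   0.  -62. -100.] [ 21.  62. -85.]
w1 105 2744 [  16.  -20. -103.] [  21.   19. -100.]
```

```bash
cat > sim.py <<'E'
from h import *
def plan(p,arm,side,dphi,c=.037,n=6,off=None):
    pass
E
python3 - <<'E'
from h import *
for n in ['scene0','s1','top0']:
    z=np.load(f'pics/{n}.npz');c=dict(camera_matrix=z['K'],xyz=z['x'],orientation=z['q'])
    for zr in [(.037,.055),(.042,.05)]: print(n,fitflask(z['d'],c,[.516,.009,.94],yr=(-.12,.08),zr=zr))
p=np.array([.5159,.0087]);a=np.radians(54.05)
def Rm(a): return np.array([[np.cos(a),-np.sin(a)],[np.sin(a),np.cos(a)]])
cor=p+Rm(a)@[-.038,0]
for d in range(0,50,6):
    b=a-np.radians(d); q=cor+Rm(b)@[.038,0]; cp=q+Rm(b)@[.036,.05]
    print(d,q.round(4),(cp-Rm(np.radians(5.4))@[.011,-.012]).round(4))
E
```

```text
scene0 (array([0.51849415, 0.01594922, 0.94362493]), np.float64(0.016875824965580398), np.float64(0.04633574270079355), np.int64(1885))
scene0 (array([0.51646585, 0.01284374, 0.9422713 ]), np.float64(0.00839978447356583), np.float64(0.046420331646943924), np.int64(1774))
s1 (array([0.51858334, 0.01601006, 0.94438985]), np.float64(0.016572787228787706), np.float64(0.04634419553416369), np.int64(1887))
s1 (array([0.5164241 , 0.01283037, 0.93850032]), np.float64(0.008129623460330021), np.float64(0.04642906004217695), np.int64(1778))
top0 (array([0.51593547, 0.00867204, 0.94334635]), np.float64(0.004502271952167224), np.float64(0.045621256293803314), np.int64(1908))
top0 (array([0.51598149, 0.00861117, 0.94336715]), np.float64(0.01367039468579936), np.float64(0.045686153697553245), np.int64(1812))
0 [0.5159 0.0087] [0.4845 0.0781]
6 [0.519  0.0062] [0.4938 0.0773]
12 [0.5218 0.0034] [0.503  0.0755]
18 [5.243e-01 3.000e-04] [0.5119 0.0728]
24 [ 0.5265 -0.003 ] [0.5205 0.0692]
30 [ 0.5283 -0.0066] [0.5287 0.0647]
36 [ 0.5297 -0.0103] [0.5364 0.0593]
42 [ 0.5308 -0.0141] [0.5434 0.0532]
48 [ 0.5314 -0.0181] [0.5498 0.0464]
```

Emit:
carry_out(series="0 0 -0.022 0 0 0 255; 0 0 -0.043 0 0 0 255; 0.008 -0.007 -0.043 0 0 0 255; 0.015 -0.013 -0.043 0 0 0 255; 0.021 -0.0145 -0.043 0 0 0 255; 0.026 -0.015 -0.043 0 0 0 255; 0.030 -0.016 -0.043 0 0 0 255; 0.035 -0.017 -0.043 0 0 0 255; 0.040 -0.0185 -0.043 0 0 0 255; 0.044 -0.020 -0.043 0 0 0 255; 0.048 -0.0215 -0.043 0 0 0 255; 0.052 -0.0235 -0.043 0 0 0 255")

```text
t: 3.65
eef_pos: [0.5207, 0.07, 0.0185]
orientation: [0.0, -0.048, 0.999, 0.0]
wrist_force: [-3.6, 5.0, 3.2]
finger_gap: 0.0002
```

```bash
cat > m.py <<'E'
import sys
from h import *
n=sys.argv[1]
s=status.sense();print(round(float(s['t']),2),np.round(s['eef_pos'],4),s['wrist_force'].round(2))
p,d,c=snap('scene',n)
g=[float(v) for v in sys.argv[2:5]]; ymax=float(sys.argv[5]) if len(sys.argv)>5 else .08
b,f,zt,k=fitflask(d,c,[g[0],g[1]+.004,np.radians(g[2])],yr=(-.15,ymax),zr=(.042,.05))
b=b-np.array([.0005,.0042,0])
F=np.array([.6707,.0015]);th=np.radians(5.4);ex=np.array([np.cos(th),np.sin(th)]);ey=np.array([-ex[1],ex[0]])
def Rm(a): return np.array([[np.cos(a),-np.sin(a)],[np.sin(a),np.cos(a)]])
print('flask',b[:2].round(4),np.degrees(b[2]).round(2),'cost',round(f,4),k,'| fence frame ctr',np.round([(b[:2]-F)@ex,(b[:2]-F)@ey],4),'yaw err',np.degrees(b[2]-th).round(2))
for q in [(46,50),(46,-50)]:
    w=b[:2]+Rm(b[2])@(np.array(q)/1000); print('back pt fence',np.round([(w-F)@ex,(w-F)@ey],4))
print('TCP in flask mm',((s['eef_pos'][:2]-b[:2])@Rm(b[2])*1000).round(1))
E
python3 m.py s2 .5265 -.003 30
```

```text
3.65 [0.5207 0.07   0.0185] [-3.59  5.03  3.18]
flask [ 0.5332 -0.0054] 34.74 cost 0.0639 1156 | fence frame ctr [-0.1375  0.0061] yaw err 29.34
back pt fence [-0.1219  0.0722]
back pt fence [-0.0729 -0.015 ]
TCP in flask mm [32.6 69.1]
```

View pics/s2.png

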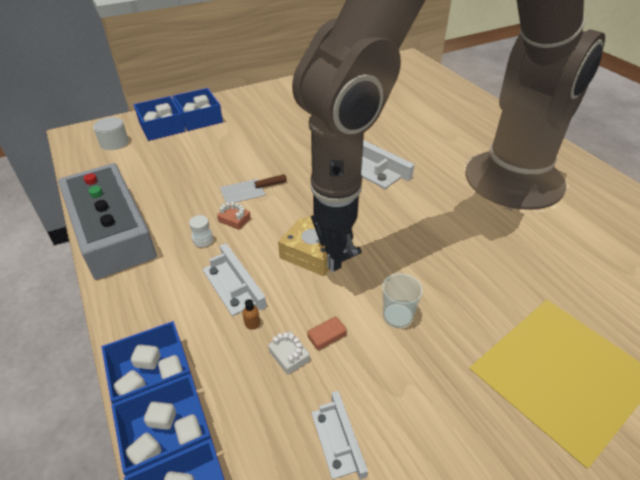

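```bash
python3 - <<'E'
s=open('h.py').read()
s=s.replace("    sel=(np.hypot","    occ=cv2.dilate(((W[...,2]>zr[1]+.003)|(~np.isfinite(W[...,2]))).astype(np.uint8),np.ones((7,7)))>0\n    l=l&~occ\n    sel=(~occ)&(np.hypot")
s=s.replace("Q[...,0]-np.nanmean(W[l][:,0]),Q[...,1]-np.nanmean(W[l][:,1]))<.12","Q[...,0]-x0[0],Q[...,1]-x0[1])<.11")
open('h.py','w').write(s)
m=open('m.py').read()
i=m.index("F=np.array")
m=m[:i].replace("p,d,c=snap('scene',n)","p,d,c=snap('scene',n);p2,d2,c2=snap('top',n+'t')")+'''b2,f2,zt2,k2=fitflask(d2,c2,[g[0],g[1],np.radians(g[2])],yr=(-.15,ymax),zr=(.038,.055))
print('scene',b.round(4),np.degrees(b[2]).round(2),round(f,4),k,' top',b2.round(4),np.degrees(b2[2]).round(2),round(f2,4),k2)
if f2<.012 and k2>1200: b,f,k=b2,f2,k2
'''+m[i:]
open('m.py','w').write(m)
E
python3 m.py s3 .5265 -.003 30
```

```text
3.7 [0.5214 0.0695 0.0186] [-0.73  3.75  1.48]
scene [ 0.5303 -0.0046  0.5556] 31.83 0.0065 767  top [ 0.5286 -0.0043  0.5608] 32.13 0.0045 738
flask [ 0.5303 -0.0046] 31.83 cost 0.0065 767 | fence frame ctr [-0.1403  0.0071] yaw err 26.43
back pt fence [-0.1214  0.0724]
back pt fence [-0.0769 -0.0172]
TCP in flask mm [31.5 67.7]
```

View pics/s3t.png

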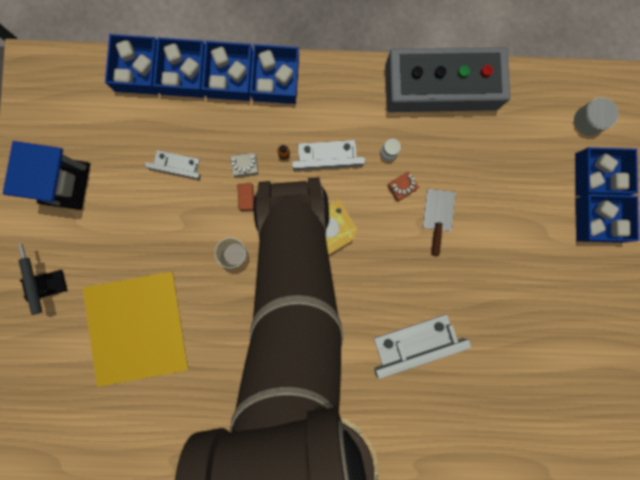

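Emit:
carry_out(series="0.005 -0.001 0 0 0 0 255; 0.010 -0.0025 0 0 0 0 255; 0.0145 -0.004 0 0 0 0 255; 0.0185 -0.006 0 0 0 0 255; 0.0225 -0.008 0 0 0 0 255; 0.0265 -0.0102 0 0 0 0 255; 0.0305 -0.0125 0 0 0 0 255; 0.0345 -0.015 0 0 0 0 255; 0.0345 -0.015 0 0 0 0 255")

```text
t: 4.92
eef_pos: [0.5555, 0.0535, 0.0183]
orientation: [0.001, -0.048, 0.999, -0.0]
wrist_force: [-0.4, -0.3, 0.4]
finger_gap: 0.0
```

```bash
python3 m.py s4 .53 -.014 10
```

```text
4.92 [0.5555 0.0535 0.0183] [-0.43 -0.34  0.38]
scene [ 0.5397 -0.0166  0.1521] 8.72 0.0029 291  top [ 0.5382 -0.0145  0.1274] 7.3 0.0051 483
flask [ 0.5397 -0.0166] 8.72 cost 0.0029 291 | fence frame ctr [-0.1321 -0.0057] yaw err 3.32
back pt fence [-0.0891  0.0469]
back pt fence [-0.0833 -0.053 ]
TCP in flask mm [26.3 67. ]
```

Emit:
carry_out(series="0 0.02 0 0 0 0 255; 0 0.03 0.03 0 0 0 255; 0 0.03 0.08 0 0 0 200; -0.04 0 0.10 0 0 0 135; -0.08 -0.04 0.10 0 0 0 135; -0.115 -0.074 0.10 0 0 0 135; -0.115 -0.074 0.10 0 0 0 135; -0.115 -0.074 0.10 0 0 0 135")

```text
t: 6.02
eef_pos: [0.4407, -0.0186, 0.1187]
orientation: [0.001, -0.048, 0.999, 0.0]
wrist_force: [-0.0, 0.3, -0.5]
finger_gap: 0.04
```

```bash
python3 m.py s5 .539 -.015 8; python3 -c "
from h import *
print(status.sense()['finger_gap']); snap('wrist','w5')"
```

```text
6.03 [ 0.4407 -0.0186  0.1187] [-0.    0.25 -0.46]
scene [ 0.5377 -0.0144  0.1293] 7.41 0.0096 1502  top [ 0.5382 -0.0144  0.1305] 7.48 0.0051 881
flask [ 0.5377 -0.0144] 7.41 cost 0.0096 1502 | fence frame ctr [-0.1339 -0.0033] yaw err 2.01
back pt fence [-0.0897  0.0483]
back pt fence [-0.0862 -0.0517]
TCP in flask mm [-96.7   8.3]
0.04060276835748556
```

View pics/w5.png

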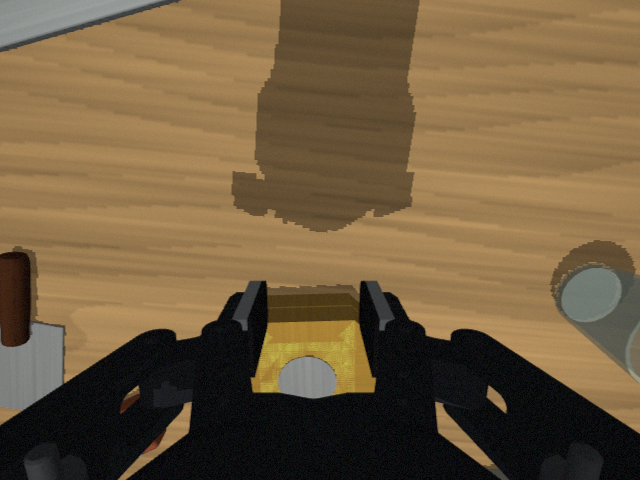

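View pics/s5t.png

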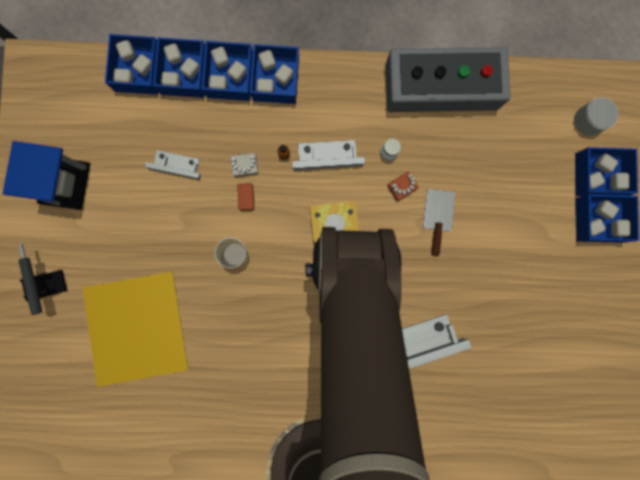

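Emit:
carry_out(series="0 -0.005 -0.05 0 0 0 135; 0 -0.005 -0.101 0 0 0 135; 0.020 -0.0031 -0.101 0 0 0 135; 0.032 -0.002 -0.101 0 0 0 135; 0.037 -0.0015 -0.101 0 0 0 135; 0.042 -0.001 -0.101 0 0 0 135; 0.047 -0.0006 -0.101 0 0 0 135; 0.052 -0.0001 -0.101 0 0 0 135; 0.057 0.0004 -0.101 0 0 0 135; 0.062 0.0009 -0.101 0 0 0 135; 0.067 0.0013 -0.101 0 0 0 135; 0.070 0.0016 -0.101 0 0 0 135")

```text
t: 7.68
eef_pos: [0.5098, -0.0183, 0.0173]
orientation: [-0.0, -0.048, 0.999, 0.0]
wrist_force: [-6.0, 0.0, 4.4]
finger_gap: 0.0402
```

```bash
python3 m.py s6 .565 -.012 6; python3 -c "
from h import *
print(status.sense()['finger_gap']); snap('wrist','w6')"
```

```text
7.67 [ 0.5098 -0.0183  0.0173] [-5.97  0.02  4.38]
scene [ 0.5666 -0.0138  0.099 ] 5.67 0.0087 1263  top [ 0.5673 -0.0136  0.0966] 5.53 0.0016 28
flask [ 0.5666 -0.0138] 5.67 cost 0.0087 1263 | fence frame ctr [-0.105  -0.0055] yaw err 0.27
back pt fence [-0.0593  0.0447]
back pt fence [-0.0588 -0.0553]
TCP in flask mm [-57.    1.2]
0.04001502153547898
```

View pics/s6.png

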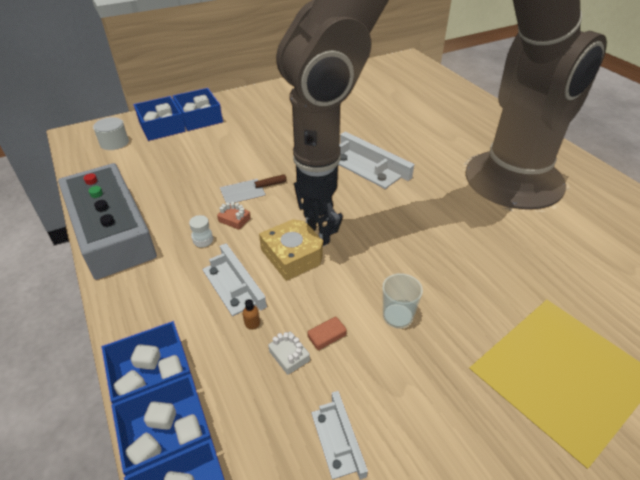

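Emit:
carry_out(series="0 0 0 0 0 0 135; 0 0 0 0 0 0 135; 0.005 0.0005 0 0 0 0 135; 0.010 0.0009 0 0 0 0 135; 0.015 0.0014 0 0 0 0 135; 0.020 0.0019 0 0 0 0 135; 0.025 0.0024 0 0 0 0 135; 0.030 0.0028 0 0 0 0 135; 0.035 0.0033 0 0 0 0 135; 0.040 0.0038 0 0 0 0 135; 0.045 0.0043 0 0 0 0 135; 0.050 0.0047 0 0 0 0 135")

```text
t: 9.32
eef_pos: [0.5602, -0.0134, 0.0172]
orientation: [0.0, -0.048, 0.999, 0.0]
wrist_force: [-3.0, -0.1, -1.0]
finger_gap: 0.0402
```

```bash
python3 m.py s7 .616 -.01 5.5
```

```text
9.32 [ 0.5602 -0.0134  0.0172] [-2.96 -0.15 -1.  ]
scene [ 0.6166 -0.0093  0.0993] 5.69 0.0094 1460  top [ 0.5798 -0.0685  0.115 ] 6.59 0.0 10
flask [ 0.6166 -0.0093] 5.69 cost 0.0094 1460 | fence frame ctr [-0.0549 -0.0057] yaw err 0.29
back pt fence [-0.0092  0.0446]
back pt fence [-0.0087 -0.0554]
TCP in flask mm [-56.5   1.5]
```

View pics/s7.png

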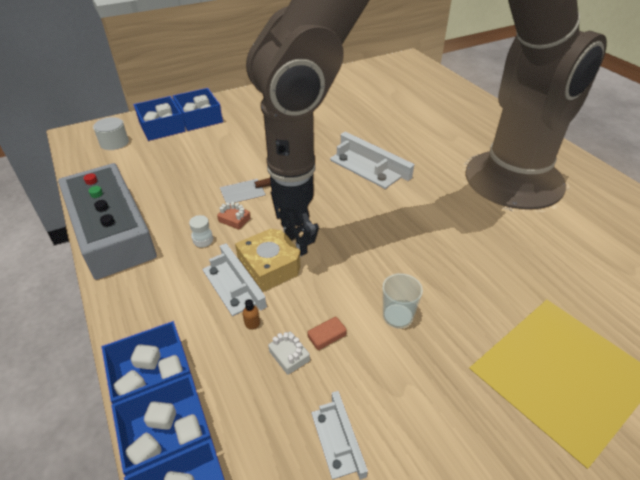

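9 mm left, by estimate. I go slowly and watch the force.

Emit:
carry_out(series="0.002 0.0002 0 0 0 0 135; 0.004 0.0004 0 0 0 0 135; 0.0055 0.0005 0 0 0 0 135; 0.007 0.0007 0 0 0 0 135; 0.008 0.0008 0 0 0 0 135; 0.008 0.0008 0 0 0 0 135")

```text
t: 10.18
eef_pos: [0.5672, -0.0129, 0.0174]
orientation: [-0.001, -0.048, 0.999, 0.0]
wrist_force: [-4.4, 0.1, 2.7]
finger_gap: 0.0404
```

Emit:
carry_out(series="0.001 0.0001 0 0 0 0 135; 0.002 0.0002 0 0 0 0 135; 0.002 0.0002 0 0 0 0 135")

```text
t: 10.55
eef_pos: [0.5682, -0.0128, 0.0173]
orientation: [-0.001, -0.048, 0.999, 0.0]
wrist_force: [-9.6, -0.6, 5.0]
finger_gap: 0.0396
```

Emit:
carry_out(series="0.001 0.0001 0 0 0 0 135; 0.001 0.0001 0 0 0 0 135")

```text
t: 10.8
eef_pos: [0.5682, -0.0128, 0.0172]
orientation: [-0.002, -0.048, 0.999, 0.0]
wrist_force: [-10.8, -1.1, 7.7]
finger_gap: 0.0401
```

Emit:
carry_out(series="0.001 0.0001 0 0 0 0 135; 0.001 0.0001 0 0 0 0 135")

```text
t: 11.05
eef_pos: [0.5682, -0.0128, 0.017]
orientation: [-0.003, -0.048, 0.999, 0.0]
wrist_force: [-13.3, 0.2, 10.1]
finger_gap: 0.04
```

```bash
python3 m.py s8 .624 -.008 5.5
```

```text
11.05 [ 0.5682 -0.0128  0.017 ] [-13.26   0.21  10.11]
scene [ 0.6249 -0.0078  0.0842] 4.82 0.0084 1410  top [ 0.6016 -0.0868  0.1581] 9.06 0.0 1
flask [ 0.6249 -0.0078] 4.82 cost 0.0084 1410 | fence frame ctr [-0.0465 -0.0049] yaw err -0.58
back pt fence [0.     0.0446]
back pt fence [-0.001  -0.0554]
TCP in flask mm [-56.9  -0.2]
```

Emit:
carry_out(series="0.002 0.0002 0 0 0 0 135; 0.004 0.0004 0 0 0 0 135; 0.006 0.0006 0 0 0 0 135; 0.006 0.0006 0 0 0 0 135")

```text
t: 11.65
eef_pos: [0.568, -0.0128, 0.0158]
orientation: [-0.009, -0.047, 0.999, 0.0]
wrist_force: [-30.2, -2.2, 18.4]
finger_gap: 0.04
```

Emit:
carry_out(series="0.003 0.0003 0 0 0 0 135; 0.006 0.0006 0 0 0 0 135; 0.006 0.0006 0 0 0 0 135")

```text
t: 12.02
eef_pos: [0.5678, -0.0128, 0.0146]
orientation: [-0.015, -0.047, 0.999, 0.0]
wrist_force: [-46.8, -2.9, 28.7]
finger_gap: 0.0402
```

Held at 47 N, the flask does not move, so it is seated. I back off smoothly and check with the view clear.

Emit:
carry_out(series="-0.006 -0.0006 0 0 0 0 135; -0.012 -0.0012 0 0 0 0 135; -0.018 -0.0018 0 0 0 0 135; -0.04 -0.004 0 0 0 0 135; -0.07 -0.007 0.02 0 0 0 135; -0.10 -0.01 0.07 0 0 0 135; -0.13 -0.02 0.12 0 0 0 135; -0.16 0.03 0.16 0 0 0 135; -0.18 0.09 0.18 0 0 0 135; -0.19 0.15 0.18 0 0 0 135; -0.19 0.21 0.18 0 0 0 135; -0.19 0.27 0.18 0 0 0 135")

```text
t: 13.52
eef_pos: [0.3947, 0.2578, 0.1988]
orientation: [0.002, -0.048, 0.999, 0.002]
wrist_force: [1.9, 0.2, 0.9]
finger_gap: 0.0397
```

```bash
python3 m.py s9 .624 -.008 5.5; python3 - <<'E'
from h import *
z=np.load('pics/s9t.npz');cv2.imwrite('pics/s9c.png',cv2.resize(z['p'][110:270,190:470,::-1],None,fx=2.8,fy=2.8,interpolation=3))
print([ (n,[np.round(o['box']).tolist() for o in look_for('top',n)][:2]) for n in ('model_a','jar','wax_knife','beaker','pumice')])
c=dict(camera_matrix=z['K'],xyz=z['x'],orientation=z['q']);W=cloud(z['d'],c)
for nm,xr,yr in [('model_a',(.63,.71),(.15,.24)),('vial',(.67,.74),(.09,.13)),('pumice',(.56,.63),(.16,.21)),('beaker',(.4,.52),(.16,.27)),('model_b',(.58,.67),(-.2,-.12)),('jar',(.67,.75),(-.17,-.1))]:
    P=W[rectmask(W,.012,.09,xr,yr)];print(nm,np.round(P.min(0),3),np.round(P.max(0),3))
E
```

```text
13.53 [0.3947 0.2578 0.1988] [1.87 0.22 0.91]
scene [ 0.6243 -0.0085  0.0954] 5.47 0.0071 1612  top [ 0.6246 -0.008   0.0963] 5.52 0.0041 1612
flask [ 0.6246 -0.008 ] 5.52 cost 0.0041 1612 | fence frame ctr [-0.0468 -0.0051] yaw err 0.12
back pt fence [-0.0009  0.045 ]
back pt fence [-0.0007 -0.055 ]
TCP in flask mm [-203.3  286.7]
[('model_a', [[389.0, 169.0, 27.0, 34.0], [232.0, 152.0, 28.0, 23.0]]), ('jar', [[379.0, 141.0, 18.0, 18.0]]), ('wax_knife', [[426.0, 191.0, 31.0, 66.0]]), ('beaker', [[213.0, 237.0, 31.0, 29.0]]), ('pumice', [[212.0, 236.0, 32.0, 31.0], [234.0, 184.0, 20.0, 28.0]])]
model_a [0.644 0.161 0.012] [0.695 0.22  0.039]
vial [0.685 0.09  0.012] [0.71  0.115 0.064]
pumice [0.568 0.165 0.013] [0.627 0.202 0.025]
beaker [0.438 0.172 0.013] [0.501 0.237 0.08 ]
model_b [ 0.6   -0.2    0.012] [ 0.664 -0.133  0.039]
jar [ 0.69  -0.153  0.012] [ 0.729 -0.115  0.061]
```

View pics/s9c.png

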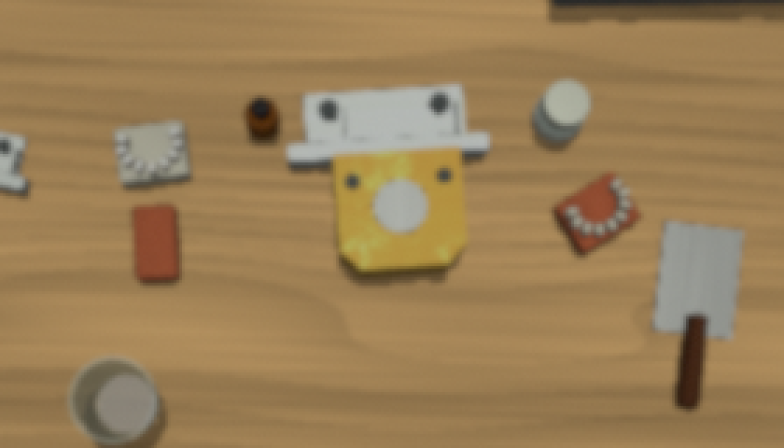

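View pics/s9.png

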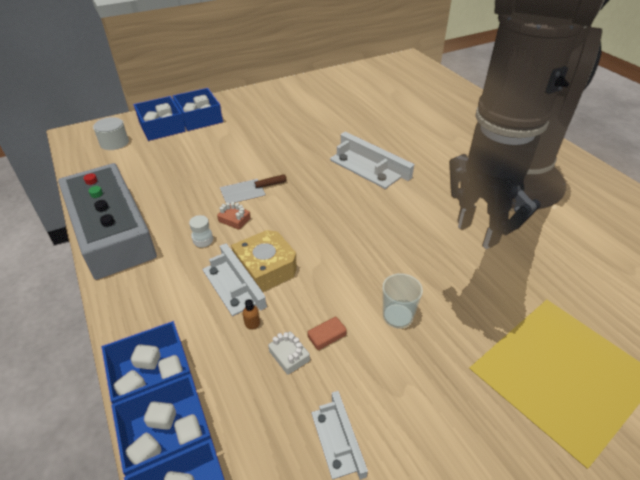

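The crop shows the flask's back along the fence bar (crop x 335–465, y about 150), with bar showing beyond both ends. Everything else stands where it did.

Emit:
carry_out(series="0 0 0 0 0 0 135; 0 0 0 0 0 0 135")

```text
t: 14.12
eef_pos: [0.3941, 0.2541, 0.1975]
orientation: [0.0, -0.047, 0.999, 0.0]
wrist_force: [0.2, 0.0, -0.2]
finger_gap: 0.0403
```

```bash
python3 -c "
from h import *
print(ticket.hand_in())"
```

```text
the job is handed in; nothing more can be done
None
```

The flask is flush against the 160 mm fence, and I handed the job in at about 14 s. I turned it about 46° with closed fingertips near its back-left corner. Two spread fingertips on the front then squared it to within 0.3°, with its back still 59 mm clear of the fence, and pushed it on.

- **Flush:** at the fence the pushing force rose to 47 N with no further movement, so I took it as seated. With the arm clear, the top camera gives a yaw error of 0.1° (scene camera within 0.1° of that). It puts both back corners 0.7–0.9 mm short of the fence face, which is inside the 2 mm calibration error.
- **Ends:** the back's ends lie at +45 and -55 mm along the fence, inside its ±80 mm.
- **Bystanders:** the models, jar, vial, beaker and pumice measure within about 2 mm of where they began. The wax knife I compared only by its detection box and the picture, and both look unchanged.
- **Checks that disagreed:** the top view was blocked during the final push, so there I relied on the scene camera and the force. While I was pressing, that camera read a yaw error of -0.6°, which did not show in the clear views afterwards.

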